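# Index the sample carousel one hole on

### The arm

A 6-joint arm with a two-finger parallel gripper is mounted at the origin on the work surface. World frame = base frame: x ahead of the robot, y to its left, z up, the work surface at z = 0. Lengths are in m, angles in degrees, forces in N, time in s.
With the tool pointing down it reaches from about 0.375 to 0.9 m from the base axis. Payload 3.1 kg.
Tool frame: the origin (TCP) lies midway between the tips of the shut fingers; the grasp point (between the pads) lies 19 mm behind it; x points along the fingers, y is the direction in which the jaws open and shut, and the axes are right-handed (so a half turn about x gives the same grasp; the last joint's range is limited). The gripper opens to 87 mm and grips with 3 to 60 N. Pads are 19 mm wide; open, the fingers measure 117 mm over their backs; the gripper's body (75 mm by 190 mm) begins 51 mm behind the grasp point.
Start: joints at [63.34, 30.224, 82.088, -0, 67.689, -10.227], TCP at [0.177, 0.599, 0.223] pointing down, gripper open.
Joint ranges: [-176.69, 176.69], [-43.24, 126.21], [12.49, 139.97], [-82, 262], [0, 151.66], [-163.58, 163.58]. Speed limits (degrees/s): [159.86, 159.86, 180, 180, 180, 180].

### API

Orientations are given as a 3x3 rotation matrix whose columns are the frame's x, y, z axes.
In Python, from rig import bot gives the robot as it stands.
- The arm moves only by the tool play_rows, never from a script. Its argument "motion" is a list of rows, each a list of 3 entries, a list of its own where there are three numbers: the shift along the tool's x, y, z in mm, then the turn, a rotation vector about the tool's x, y, z in degrees, then the opening, from 0 (shut) to 1 (fully open). A call has 1 to 8 rows; each row is the pose to reach, as a shift and turn from the pose commanded when the call began, along the tool's axes at that moment; what a row does not reach only later rows make up. A row lasts 1/10 s, in which the tool goes at most 50 mm and 8.59 degrees, less where a joint would pass 70% of its speed; a pose out of reach is approached as far as the arm can. A call with a gripper value outside its range is refused whole. The fingers move at their own pace and stop on an object; the grip force is fixed at half the most. Time passes only in rows, so rows that repeat a pose let the fingers close. It gives the time, the measured TCP pose, the force and the opening at its end, in the units of the state.
- bot.read_state(): the state, without advancing time (a new reading comes with each control period).
- bot.capture(name): name is "scene" or "top" or "wrist"; returns a dict with "img" (384x512x3 uint8, blue, green, red), "mtx" (3x3 intrinsics, pixels), "rvec" (rotation vector, rad) and "tvec" (3), from world to camera coordinates, as OpenCV has them. Camera axes: x right, y down, z forward; pixel columns grow to the right and rows downward; lengths in m; the calibration is good to about 2 mm. The wrist camera is an equidistant fisheye: a pixel r from the principal point sees the ray r / f radians off the axis. A picture is of the moment at which its call begins. There is no depth.
- bot.hand_in(): hands the job in, once; it reports no verdict.
The state is a dict: "time_s": time; "joint_positions": joint angles; "qvel": joint speeds; "tau": joint torques, N m; "position": TCP position; "tcp_rot": TCP orientation; "force": force on the tool from outside, world axes, zero at the start; "moment": the same for the moment, N m; "opening": opening from 0.0 (shut) to 1.0 (fully open).
Only numpy, scipy, OpenCV 4.12 (cv2) and the standard library are available. Lean on these libraries where they do the work, as an engineer would, in place of code of your own. Each camera call takes 0.05 s, during which the arm holds its last target.

### The job

Turn the sample carousel to its next station: press the blue dished knob of the indexing plunger down with the fingertips and, keeping it down, push it round counter-clockwise as seen from above until it is at the next hole, one hole on and no further, then let it spring back up so that the brass pin locks in that hole. Do not lift or tip the two little bottles riding in the carousel, and leave the flask and the wash bottle on the bench where they stand.

Things in the scene. Friction and masses are not known exactly. Their poses are not given: they have to be found in the camera images.
- base: Grey foot and aluminium dividing plate, 210 mm diameter, bolted to the bench. Origin on the bench on the carousel's vertical axis, z up; any yaw. The plate (top 52 mm up) has six black holes at 90 mm radius, 60 degrees apart; the hole holding the pin at the start lies along the base's x axis. Above is the white turntable, 144 mm across, with a steel fork arm that reaches past the rim to the knob.
- carousel (a joint): Angle of the turntable with its fork arm and plunger about the vertical axis through the base's origin: 0 at the start, grows counter-clockwise seen from above, 1.047 rad at the next hole. It rubs slightly (about 1 N at the knob) and stays where it is left. With the pin in a hole it has only about 0.01 rad of play.
- plunger (a joint): How far the knob is pressed straight down: 0 out (locked), 0.014 m at the stop. A spring lifts it with about 4 N when out, 10 N when fully down. The pin is quite clear of its hole at 10 mm; let go between holes, the knob stays 9 to 10 mm down, pin under the plate. The nose is round: it rides out if pushed sideways when over half pressed, and let up within about 2.5 mm of a hole it centres itself and springs home.
- dish (a point): Centre of the dish floor of the blue knob, where to press. Round open dish, 56 mm across outside, 48 mm inside, rim 10 mm above the floor. It stands 125 mm from the carousel's axis and swings with it. Floor 87 mm above the bench when out, 73 mm fully pressed. Shut fingertips fit inside; pushed sideways against the rim while down, it swings the carousel. It does not turn on its stem.
- amber_bottle: Loose amber bottle with black cap, 28 mm diameter, 55 mm tall, about 50 g, standing in a socket of the turntable (underside 66 mm above the bench), 45 mm from the axis; rides round with it. Origin at the centre of its underside.
- green_bottle: Loose green bottle with white cap, same size, standing in another socket of the turntable. Origin at the centre of its underside.
- flask: Loose stoppered conical glass flask on the bench, 72 mm across the foot, 116 mm tall with its stopper. Origin at the centre of its underside.
- wash_bottle: Loose white bottle with red cap on the bench, 58 mm diameter, 140 mm tall. Origin at the centre of its underside.

How it is judged (in metres and radians):
On the way, in this order (a step that is already met when the one before it is completed fails the run):
1. the plunger is pressed in at the first hole, freeing the table (value of joint plunger above 0.005 m and value of joint carousel below 0.1 rad), for 0.1 s.
2. the carousel is swung more than half way to the next hole, the pin out of its hole (value of joint carousel above 0.6 rad and value of joint plunger above 0.004 m), for 0.05 s.
At the end, for the whole second after the job is handed in: The carousel stands one hole (1.047 rad, within 0.035) counter-clockwise of its start, the plunger has sprung back to within 2 mm of fully out, both little bottles stand upright in their sockets, and the flask and wash bottle are within 20 mm of where they stood (value of joint carousel between 1.0122 and 1.0822 rad and value of joint plunger below 0.002 m and height (world z) of each of amber_bottle, green_bottle below 0.071 m and angle between each of amber_bottle, green_bottle's own z axis and vertical below 0.15 rad and horizontal distance between each of amber_bottle, green_bottle and base below 0.052 m and distance of each of flask, wash_bottle from where it was at the start of the episode below 0.02 m); the robot touches nothing.
It fails at once if the carousel is forced round with the plunger not pressed in (value of joint carousel between 0.1 and 0.94 rad and value of joint plunger below 0.004 m).
It fails at once if the carousel is turned the wrong way (more than 0.25 rad) (value of joint carousel below -0.25 rad).
It fails at once if the carousel is turned well past the next hole (more than 0.4 rad) (value of joint carousel above 1.4472 rad).
It fails at once if a little bottle is lifted 8 mm or more out of its seat, or tipped (height (world z) of any of amber_bottle, green_bottle above 0.074 m or angle between any of amber_bottle, green_bottle's own z axis and vertical above 0.4 rad).
It fails at once if the flask or wash bottle is lifted, tipped or shifted by more than 20 mm (distance of any of flask, wash_bottle from where it was at the start of the episode above 0.02 m or angle between any of flask, wash_bottle's own z axis and vertical above 0.3 rad).
It also fails if it takes over 38 s, if anything falls off the work surface, if the arm or the gripper's body presses on something with over 40 N, if the wrist force passes 120 N, or if a joint passes its speed limit or range.

## Working session

There is one attempt and no reset: what is moved stays moved. The work goes in short steps, Python scripts to look and compute and a tool call to move; the robot and the scene stay as the last step left them, time stands still between calls to the robot, and variables do not carry over. Pictures are saved under pics/ and viewed, and the job is handed in when it is done.

Besides the shell and the picture viewer there is one more tool, called after "Emit:" by a JSON object that holds its "op" and its "data". play_rows: Moves the arm, as the interface text tells. Its arguments: {"type":"object","properties":{"motion":{"type":"array"}},"required":["motion"]}

```bash
ls; mkdir -p pics; python3 - <<'E'
from rig import bot
import cv2
s=bot.read_state();print(s)
for n in("scene","top"):
    c=bot.capture(n);cv2.imwrite(f"pics/{n}0.png",c["img"]);print(n,c["mtx"],c["rvec"],c["tvec"])
E
```

```text
pics
{'time_s': 0.0, 'joint_positions': array([ 6.33407109e+01,  3.02790267e+01,  8.21571732e+01, -1.19998416e-03,
        6.76871097e+01, -1.02279612e+01]), 'qvel': array([ 0.11254283,  0.07747916, -0.07341439, -0.04517605, -0.06454548,
       -0.15898558]), 'tau': array([ 2.44456078e-04, -4.40045571e+01, -1.76590705e+01,  6.32399297e-02,
        5.83546737e-02, -1.67130252e-04]), 'position': array([0.1764424 , 0.59881543, 0.2215666 ]), 'tcp_rot': array([[-9.48322352e-04,  2.82857290e-01,  9.59161537e-01],
       [-1.93205439e-03,  9.59159660e-01, -2.82858647e-01],
       [-9.99997684e-01, -2.12139344e-03, -3.63096875e-04]]), 'force': array([-0.38499689, -0.65449942,  0.17250335]), 'moment': array([ 0.04616202, -0.01051864, -0.01324474]), 'opening': 1.0043392046601816}
scene [[349.57327601   0.         255.13762843]
 [  0.         349.57327601 190.1099992 ]
 [  0.           0.           1.        ]] [ 1.63745048  1.67087989 -0.88680668] [ 0.02377109 -0.2480359   1.43884903]
top [[408.23451239   0.         251.4817429 ]
 [  0.         408.23451239 190.19603838]
 [  0.           0.           1.        ]] [ 2.12182056 -2.17183915  0.19928416] [6.01135089e-04 5.68654968e-01 9.08862741e-01]
```

View pics/scene0.png

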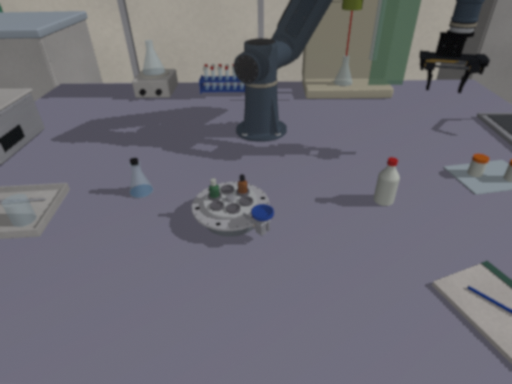

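View pics/top0.png

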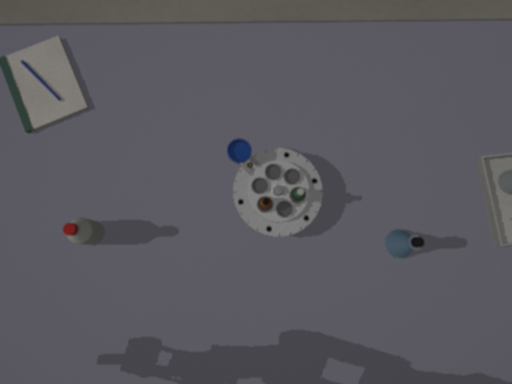

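```bash
cat > h.py <<'E'
import cv2,numpy as np
def ray(c,u,v,z):
    R=cv2.Rodrigues(np.array(c["rvec"],float))[0];t=np.array(c["tvec"],float).ravel()
    p=cv2.undistortPoints(np.array([[[u,v]]],float),c["mtx"],None)[0,0]
    d=R.T@np.array([p[0],p[1],1]);o=-R.T@t
    return o+d*(z-o[2])/d[2]
def proj(c,P):
    return cv2.projectPoints(np.array(P,float).reshape(-1,3),np.array(c["rvec"],float),np.array(c["tvec"],float),c["mtx"],None)[0].reshape(-1,2)
E
python3 - <<'E'
from rig import bot
import cv2,numpy as np
from h import *
c=bot.capture("top");im=c["img"]
cv2.imwrite("pics/t1.png",cv2.resize(im[130:250,210:340],None,fx=6,fy=5,interpolation=cv2.INTER_CUBIC)[:600] if 0 else cv2.resize(im[135:245,215:335],None,fx=5,fy=5,interpolation=cv2.INTER_CUBIC))
b,g,r=[im[...,i].astype(int) for i in range(3)]
m=((b>90)&(r<70)&(g<110)&(b-r>60)).astype(np.uint8);m[:100]=0;m[:,:200]=0;m[:,300:]=0
print(m.sum());cnt=max(cv2.findContours(m,0,2)[0],key=cv2.contourArea);e=cv2.minEnclosingCircle(cnt);print(e,cv2.fitEllipse(cnt))
print("rim",ray(c,*e[0],0.097))
for n,(u,v) in dict(center=(278,192)).items(): print(n,ray(c,u,v,0.052))
E
```

```text
210
((241.56024169921875, 151.19879150390625), 8.938528060913086) ((241.9113006591797, 150.82737731933594), (14.608187675476074, 17.30553436279297), 179.0428466796875)
rim [0.6495354  0.00869749 0.097     ]
center [ 0.562008   -0.07411937  0.052     ]
```

View pics/t1.png

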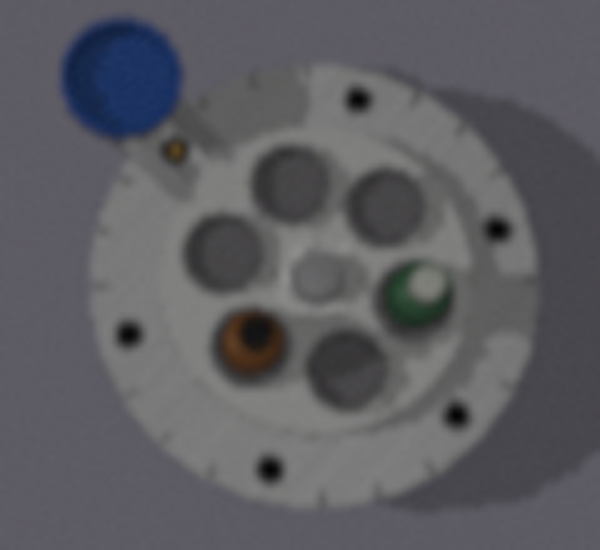

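```bash
python3 - <<'E'
from rig import bot
import cv2,numpy as np
from h import *
from scipy.optimize import least_squares
c=bot.capture("top")
px=lambda p:(215+(p[0]+.5)/5-.5,135+(p[1]+.5)/5-.5)
H=np.array([ray(c,*px(p),0.052)[:2] for p in [(358,99),(498,229),(457,415),(270,469),(129,334)]])
k=ray(c,*px((122,78)),0.097);print("knob",k)
kf=np.arctan2
def f(q,ks=None):
    a=q[2]+np.pi/3*np.array([-1,-2,-3,-4,-5])
    return (H-np.c_[q[0]+.09*np.cos(a),q[1]+.09*np.sin(a)]).ravel()
c0=H[[0,1,3,4]].mean(0);y=np.arctan2(*(k[:2]-c0)[::-1])
r=least_squares(f,[*c0,y]);print(r.x,np.degrees(r.x[2]),np.abs(r.fun).max())
d=k[:2]-r.x[:2];print("knob radius",np.hypot(*d),np.degrees(np.arctan2(d[1],d[0])))
for t in np.arange(0,61,15):
    a=r.x[2]+np.radians(t);print(t,r.x[:2]+.125*np.array([np.cos(a),np.sin(a)]))
for n,u,v,z in(("flask",400,245,0.03),("wash",84,232,0.05),("amber cap",215+257/5,135+331/5,.121),("green cap",215+428/5,135+282/5,.121)):print(n,ray(c,u,v,z))
s=bot.read_state();print(s["position"],s["time_s"])
E
```

```text
knob [0.65195984 0.01440396 0.097     ]
[ 0.56476659 -0.07315442  0.78158476] 44.78150807846197 0.00015648294247305738
knob radius 0.12356833085837304 45.11971755235135
0 [0.65349136 0.01489622]
15 [0.62767895 0.03485963]
30 [0.59757917 0.04746206]
45 [0.56524327 0.05184467]
60 [0.53287488 0.0477088 ]
flask [ 0.43337606 -0.35833171  0.03      ]
wash [0.47987201 0.37054856 0.05      ]
amber cap [ 0.53167475 -0.04222096  0.121     ]
green cap [ 0.55137551 -0.11677496  0.121     ]
[0.17659998 0.59906239 0.22193004] 0.2
```

```bash
cat >> h.py <<'E'
C=np.array([0.5648,-0.0732]);Y0=44.78
def knob(t,r=.125):
    a=np.radians(Y0+t);return C+r*np.array([np.cos(a),np.sin(a)])
def go(s,xyz,yaw):
    R=np.array(s["tcp_rot"]);d=np.array(xyz)-s["position"]
    y=np.degrees(np.arctan2(R[1,1],R[0,1]))
    return np.round(R.T@d*1000,1),"turn x",round(-(yaw-y),2),"yaw",round(y,2)
E
python3 - <<'E'
from rig import bot
from h import *
s=bot.read_state();print(go(s,[*knob(0),.2],Y0-90))
E
```

```text
(array([  22.4, -425.4,  622.7]), 'turn x', np.float64(118.79), 'yaw', np.float64(73.57))
```

Emit:
{"op": "play_rows", "data": {"motion": [[[0, -425, 623], [118.8, 0, 0], 0], [[0, -425, 623], [118.8, 0, 0], 0], [[0, -425, 623], [118.8, 0, 0], 0], [[0, -425, 623], [118.8, 0, 0], 0], [[0, -425, 623], [118.8, 0, 0], 0], [[0, -425, 623], [118.8, 0, 0], 0], [[0, -425, 623], [118.8, 0, 0], 0], [[0, -425, 623], [118.8, 0, 0], 0]]}}

```text
time_s: 1.0
position: [0.4309, 0.2881, 0.2226]
tcp_rot: [[0.0, 0.997, 0.078], [0.0, 0.078, -0.997], [-1.0, 0.0, -0.0]]
force: [1.3, 0.0, -0.2]
opening: 0.358
```

```bash
python3 - <<'E'
from rig import bot
from h import *
s=bot.read_state();print(s["position"],s["time_s"],go(s,[*knob(0),.2],Y0-90))
E
```

```text
[0.4308792  0.28805921 0.22257151] 1.0 (array([ 22.5, 200.7, 289.7]), 'turn x', np.float64(49.68), 'yaw', np.float64(4.46))
```

Emit:
{"op": "play_rows", "data": {"motion": [[[20, 200, 289], [49.7, 0, 0], 0], [[20, 200, 289], [49.7, 0, 0], 0], [[20, 200, 289], [49.7, 0, 0], 0], [[20, 200, 289], [49.7, 0, 0], 0], [[20, 200, 289], [49.7, 0, 0], 0], [[20, 200, 289], [49.7, 0, 0], 0], [[20, 200, 289], [49.7, 0, 0], 0], [[20, 200, 289], [49.7, 0, 0], 0]]}}

```text
time_s: 1.8
position: [0.6577, 0.0126, 0.2019]
tcp_rot: [[0.004, 0.704, -0.71], [-0.003, -0.71, -0.704], [-1.0, 0.005, -0.001]]
force: [-0.8, 0.5, -0.3]
opening: 0.006
```

```bash
python3 - <<'E'
from rig import bot
from h import *
s=bot.read_state();print(s["position"],s["time_s"],s["opening"],s["force"],go(s,[*knob(0),.11],Y0-90))
for n in("wrist","top"):
    c=bot.capture(n);cv2.imwrite(f"pics/{n}2.png",c["img"])
E
```

```text
[0.65767473 0.0125515  0.20185478] 1.8 0.005921700639257878 [-0.83200908  0.45298056 -0.291622  ] (array([91.8, -5. ,  1.4]), 'turn x', np.float64(-0.0), 'yaw', np.float64(-45.22))
```

View pics/wrist2.png

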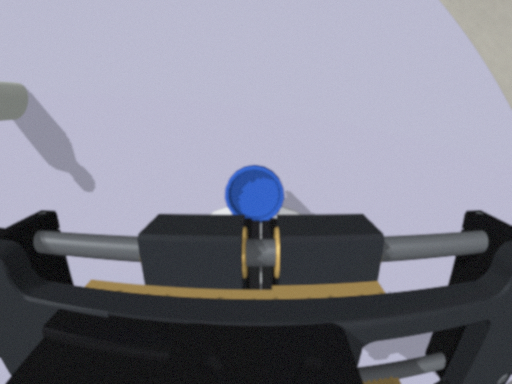

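View pics/top2.png

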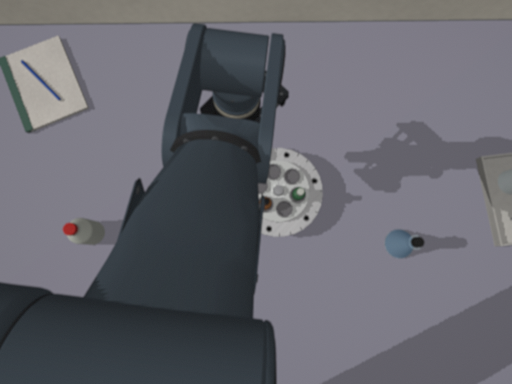

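Emit:
{"op": "play_rows", "data": {"motion": [[[0, -5, 1], [0, 0, 0], 0], [[20, -5, 1], [0, 0, 0], 0], [[40, -5, 1], [0, 0, 0], 0], [[60, -5, 1], [0, 0, 0], 0], [[80, -5, 1], [0, 0, 0], 0], [[90, -5, 1], [0, 0, 0], 0], [[90, -5, 1], [0, 0, 0], 0]]}}

```text
time_s: 2.6
position: [0.6471, 0.0231, 0.1113]
tcp_rot: [[-0.004, 0.71, -0.704], [0.001, -0.704, -0.71], [-1.0, -0.003, 0.002]]
force: [-0.9, -0.8, 0.0]
opening: 0.003
```

```bash
python3 - <<'E'
from rig import bot
from h import *
s=bot.read_state();print(s["position"],s["time_s"],s["opening"],s["force"],go(s,[*knob(0),.095],Y0-90))
c=bot.capture("wrist");cv2.imwrite("pics/w3.png",c["img"])
print(c["mtx"],c["rvec"],c["tvec"])
i=bot.capture("scene");cv2.imwrite("pics/s3.png",cv2.resize(i["img"][120:260,170:320],None,fx=4,fy=4,interpolation=2))
# predicted rim in wrist
K=np.array(c["mtx"]);a=np.linspace(0,2*np.pi,13)
for z,r in((.097,.028),(.087,.024)):
    P=np.c_[knob(0)[0]+r*np.cos(a),knob(0)[1]+r*np.sin(a),np.full(13,z)]
    q=cv2.fisheye.projectPoints(P.reshape(-1,1,3),np.array(c["rvec"],float),np.array(c["tvec"],float),K,np.zeros(4))[0].reshape(-1,2)
    cv2.polylines(c["img"],[np.int32(q)],True,(0,255,255) if r>.025 else(0,0,255))
cv2.imwrite("pics/w3.png",c["img"])
E
```

```text
[0.6470955  0.02309097 0.11130941] 2.6 0.0029830486694545004 [-0.94652338 -0.83258556  0.01489925] (array([16.3, 10.4,  1.3]), 'turn x', np.float64(0.44), 'yaw', np.float64(-44.78))
[[297.31863964   0.         260.41517107]
 [  0.         297.31863964 193.33108503]
 [  0.           0.           1.        ]] [-2.6903719   1.10783849  0.14217848] [-0.44401197  0.45476933  0.39895932]
```

View pics/w3.png

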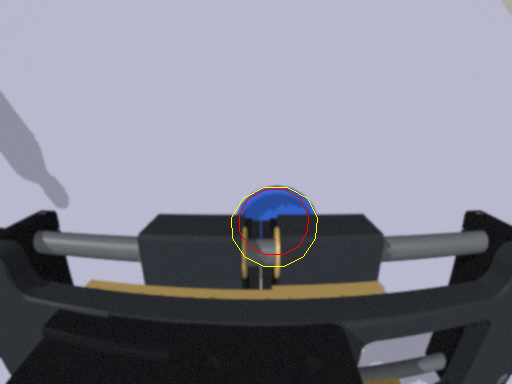

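View pics/s3.png

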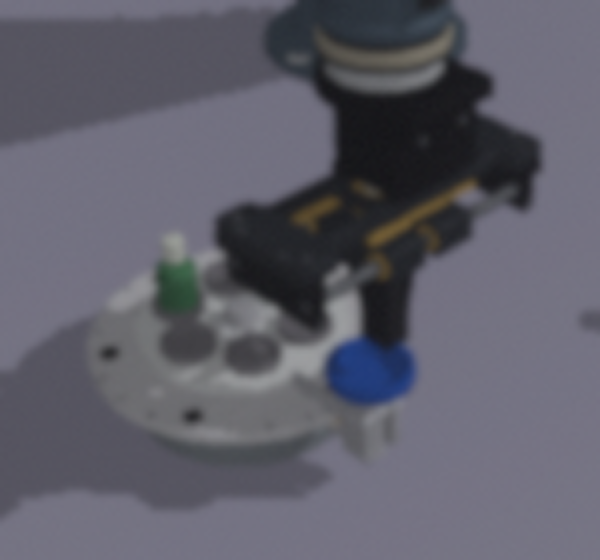

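Emit:
{"op": "play_rows", "data": {"motion": [[[0, 5, 1], [0, 0, 0], 0], [[0, 10, 1], [0, 0, 0], 0], [[0, 10, 1], [0, 0, 0], 0], [[0, 10, 1], [0, 0, 0], 0]]}}

```text
time_s: 3.1
position: [0.656, 0.0132, 0.113]
tcp_rot: [[0.001, 0.708, -0.706], [-0.0, -0.706, -0.708], [-1.0, 0.001, -0.0]]
force: [-0.2, -0.6, 0.4]
opening: 0.007
```

```bash
python3 - <<'E'
from rig import bot
from h import *
s=bot.read_state();print(s["position"],s["time_s"],s["opening"],s["force"],go(s,[*knob(0),.072],Y0-90))
c=bot.capture("wrist");s=bot.read_state();print(s["position"],s["time_s"],go(s,[*knob(0),.072],Y0-90))
E
```

```text
[0.65597368 0.01320444 0.11295178] 3.1 0.006801405090340867 [-0.23811995 -0.57409259  0.35307658] (array([40.9, -2.9,  0.6]), 'turn x', np.float64(0.29), 'yaw', np.float64(-44.93))
[0.65571043 0.01339856 0.11278332] 3.15 (array([40.8, -2.6,  0.5]), 'turn x', np.float64(0.31), 'yaw', np.float64(-44.91))
```

Emit:
{"op": "play_rows", "data": {"motion": [[[8, -2, 0], [0, 0, 0], 0], [[16, -2, 0], [0, 0, 0], 0], [[22, -2, 0], [0, 0, 0], 0], [[26, -2, 0], [0, 0, 0], 0], [[30, -2, 0], [0, 0, 0], 0], [[34, -2, 0], [0, 0, 0], 0], [[37, -2, 0], [0, 0, 0], 0], [[39, -2, 0], [0, 0, 0], 0]]}}

```text
time_s: 3.95
position: [0.6541, 0.0145, 0.0747]
tcp_rot: [[-0.0, 0.709, -0.705], [-0.001, -0.705, -0.709], [-1.0, 0.001, 0.001]]
force: [-4.3, -1.6, 9.8]
opening: 0.006
```

Emit:
{"op": "play_rows", "data": {"motion": [[[0, 0, 0], [0, 0, 0], 0], [[0, 0, 0], [0, 0, 0], 0]]}}

```text
time_s: 4.15
position: [0.6542, 0.0145, 0.075]
tcp_rot: [[0.0, 0.709, -0.706], [-0.001, -0.706, -0.709], [-1.0, 0.001, 0.001]]
force: [-3.4, -1.5, 9.8]
opening: 0.004
```

```bash
python3 - <<'E'
from rig import bot
from h import *
s=bot.read_state();print(s["position"],s["time_s"],s["opening"],s["force"],go(s,[*knob(0),.074],Y0-90))
i=bot.capture("scene");cv2.imwrite("pics/s4.png",cv2.resize(i["img"][120:260,170:320],None,fx=4,fy=4,interpolation=2))
E
```

```text
[0.6542296  0.01445243 0.07500345] 4.15 0.0037563776017200787 [-3.41000251 -1.49461223  9.78154565] (array([ 1. , -0.8,  0.2]), 'turn x', np.float64(0.35), 'yaw', np.float64(-44.87))
```

View pics/s4.png

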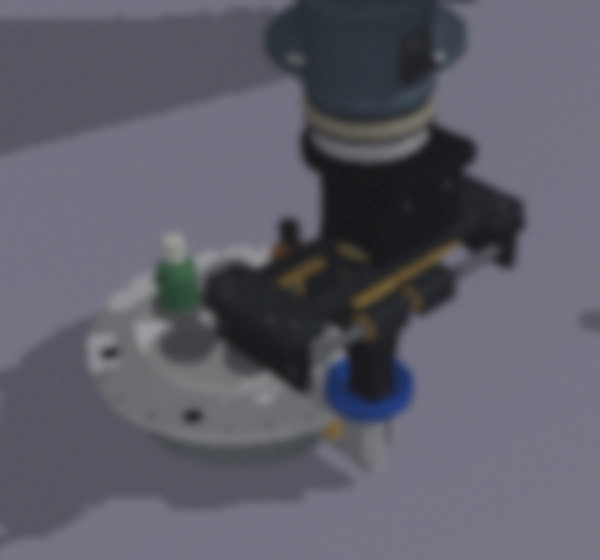

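Emit:
{"op": "play_rows", "data": {"motion": [[[0.5, -5.5, 0.1], [-2.5, 0, 0], 0], [[0.5, -10.9, 0.5], [-5, 0, 0], 0], [[0.5, -16.3, 1.1], [-7.5, 0, 0], 0], [[0.5, -21.7, 1.9], [-10, 0, 0], 0], [[0.5, -27.1, 3.0], [-12.5, 0, 0], 0], [[0.5, -32.4, 4.3], [-15, 0, 0], 0], [[0.5, -37.6, 5.8], [-17.5, 0, 0], 0], [[0.5, -42.8, 7.5], [-20, 0, 0], 0]]}}

```text
time_s: 5.0
position: [0.621, 0.039, 0.0752]
tcp_rot: [[0.006, 0.908, -0.419], [-0.002, -0.419, -0.908], [-1.0, 0.006, -0.001]]
force: [-0.5, -1.3, 8.9]
opening: 0.006
```

```bash
python3 - <<'E'
from rig import bot
from h import *
s=bot.read_state();d=s["position"][:2]-C;print(s["position"],s["time_s"],s["force"],np.hypot(*d),np.degrees(np.arctan2(d[1],d[0]))-Y0,go(s,[*knob(40),.074],Y0-50))
i=bot.capture("scene");cv2.imwrite("pics/s5.png",cv2.resize(i["img"][120:260,170:320],None,fx=4,fy=4,interpolation=2))
E
```

```text
[0.62104915 0.03902552 0.07519665] 5.0 [-0.51167977 -1.2933746   8.9276106 ] 0.1255330008227905 18.59926757583286 (array([  0.9, -45.9,   7.7]), 'turn x', np.float64(-19.56), 'yaw', np.float64(-24.78))
```

View pics/s5.png

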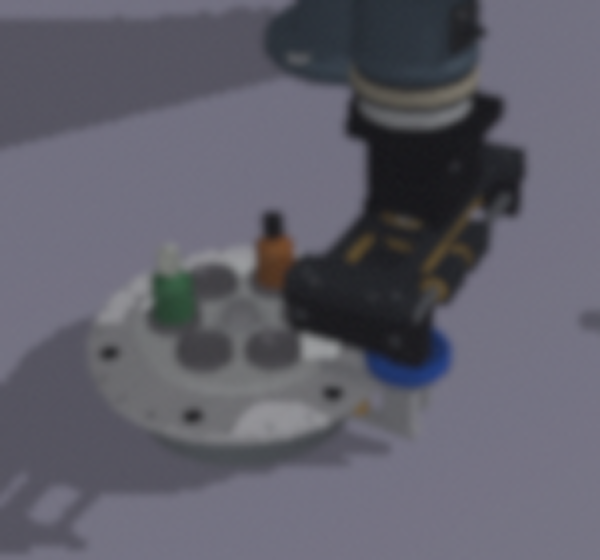

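Emit:
{"op": "play_rows", "data": {"motion": [[[0.5, -5.5, 0.1], [-2.5, 0, 0], 0], [[0.5, -10.9, 0.5], [-5, 0, 0], 0], [[0.5, -16.3, 1.1], [-7.5, 0, 0], 0], [[0.5, -21.7, 1.9], [-10, 0, 0], 0], [[0.5, -27.1, 3.0], [-12.5, 0, 0], 0], [[0.5, -32.4, 4.3], [-15, 0, 0], 0], [[0.5, -37.6, 5.8], [-17.5, 0, 0], 0], [[0.5, -42.8, 7.5], [-20, 0, 0], 0]]}}

```text
time_s: 5.85
position: [0.5799, 0.0517, 0.0747]
tcp_rot: [[0.008, 0.996, -0.084], [0.001, -0.084, -0.996], [-1.0, 0.008, -0.001]]
force: [1.3, 3.2, 9.6]
opening: 0.003
```

Emit:
{"op": "play_rows", "data": {"motion": [[[0.3, -5.5, 0.1], [-2.5, 0, 0], 0], [[0.3, -10.9, 0.5], [-5, 0, 0], 0], [[0.3, -16.3, 1.1], [-7.5, 0, 0], 0], [[0.3, -21.7, 1.9], [-10, 0, 0], 0], [[0.3, -27.1, 3.0], [-12.5, 0, 0], 0], [[0.3, -30, 3.6], [-13.8, 0, 0], 0], [[0.3, -30, 3.6], [-13.8, 0, 0], 0], [[0.3, -30, 3.6], [-13.8, 0, 0], 0]]}}

```text
time_s: 6.65
position: [0.5476, 0.0516, 0.0738]
tcp_rot: [[0.003, 0.988, 0.154], [0.002, 0.154, -0.988], [-1.0, 0.004, -0.002]]
force: [-0.7, 5.3, 10.0]
opening: 0.006
```

```bash
cat > look.py <<'E'
from rig import bot
from h import *
import sys
s=bot.read_state();d=s["position"][:2]-C;print(s["position"],s["time_s"],s["force"],np.hypot(*d),np.degrees(np.arctan2(d[1],d[0]))-Y0,go(s,[*knob(60),.074],Y0-30))
for n in("scene","wrist","top"):
    i=bot.capture(n);im=i["img"].copy()
    if n=="wrist":
        a=np.linspace(0,2*np.pi,33)
        for t,col in((50,(0,0,255)),(55,(0,255,0)),(60,(0,255,255))):
            P=np.c_[knob(t)[0]+.028*np.cos(a),knob(t)[1]+.028*np.sin(a),np.full(33,.085)]
            q=cv2.fisheye.projectPoints(P.reshape(-1,1,3),np.array(i["rvec"],float),np.array(i["tvec"],float),np.array(i["mtx"]),np.zeros(4))[0].reshape(-1,2)
            cv2.polylines(im,[np.int32(q)],True,col)
        im=im[150:300,160:360]
    elif n=="scene": im=im[120:260,170:320]
    else: im=im[100:250,190:340]
    cv2.imwrite(f"pics/{n}{sys.argv[1]}.png",cv2.resize(im,None,fx=4,fy=4,interpolation=2))
E
python3 look.py 6
```

```text
[0.54755984 0.05158783 0.07381055] 6.65 [-0.7121667   5.26487989 10.02247303] 0.12597311864353194 53.08594746683052 (array([ -0.2, -15.1,   1.6]), 'turn x', np.float64(-5.93), 'yaw', np.float64(8.85))
```

View pics/scene6.png

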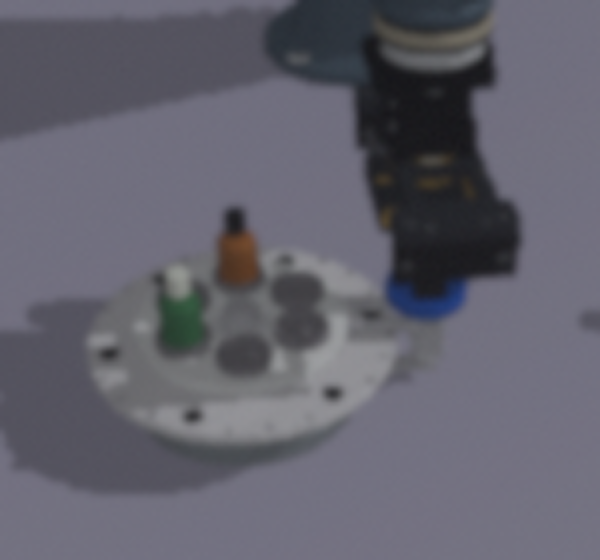

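View pics/wrist6.png

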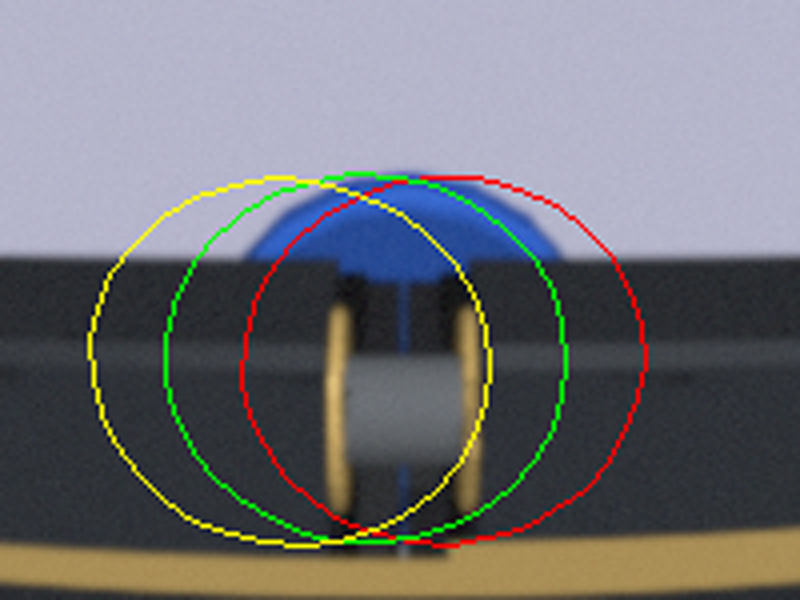

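View pics/top6.png

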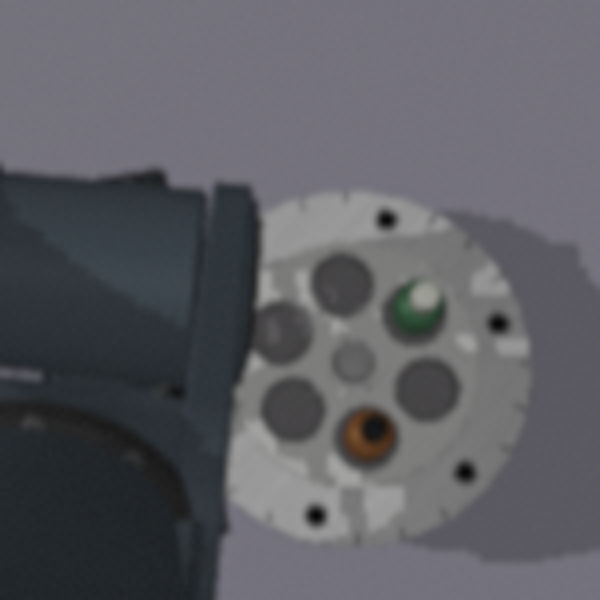

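Emit:
{"op": "play_rows", "data": {"motion": [[[0.3, -4, 0.1], [-1.8, 0, 0], 0], [[0.3, -8, 0.4], [-3.6, 0, 0], 0], [[0.3, -12, 0.7], [-5.2, 0, 0], 0], [[0.3, -14.5, 1.0], [-6, 0, 0], 0], [[0.3, -14.5, 1.0], [-6, 0, 0], 0], [[0.3, -14.5, 1.0], [-6, 0, 0], 0], [[0.3, -14.5, 1.0], [-6, 0, 0], 0]]}}

```text
time_s: 7.5
position: [0.5328, 0.0485, 0.0733]
tcp_rot: [[0.002, 0.967, 0.256], [0.002, 0.256, -0.967], [-1.0, 0.002, -0.002]]
force: [-1.6, 6.4, 11.6]
opening: 0.005
```

```bash
python3 look.py 7
```

```text
[0.53276524 0.04850159 0.07334279] 7.5 [-1.61941411  6.39014926 11.58690556] 0.12584714145184525 59.967097114847874 (array([-0.7, -0.1,  0.8]), 'turn x', np.float64(0.07), 'yaw', np.float64(14.85))
```

View pics/wrist7.png

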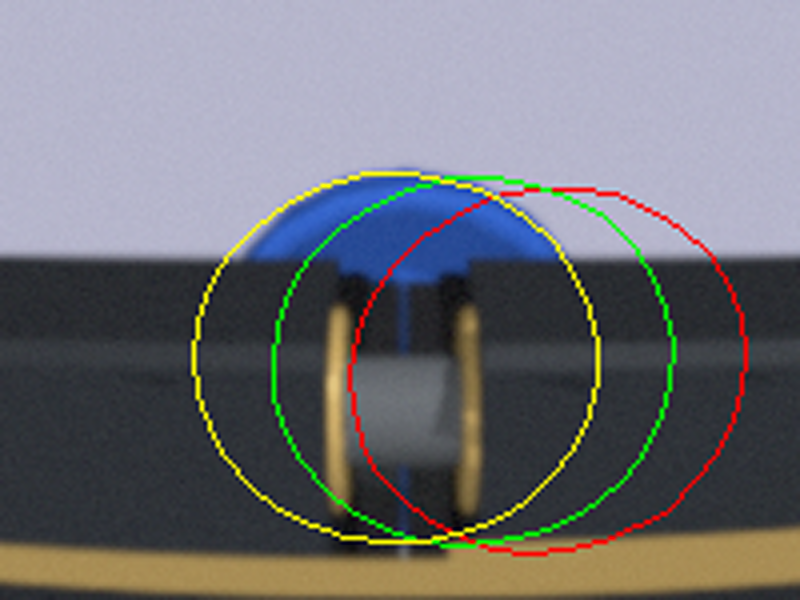

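View pics/top7.png

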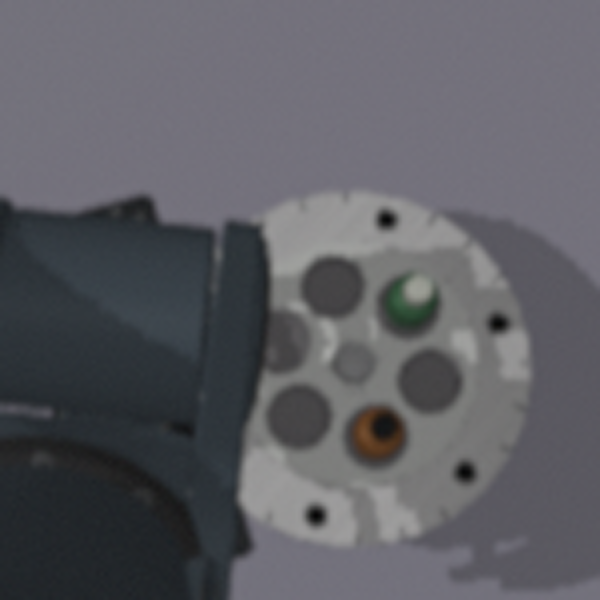

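View pics/scene7.png

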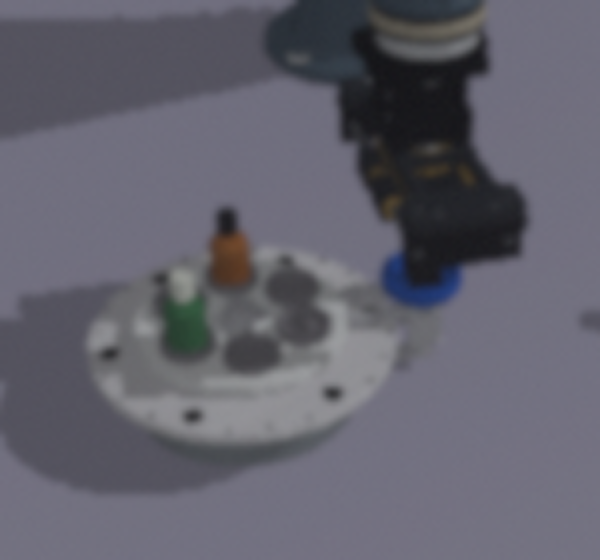

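Emit:
{"op": "play_rows", "data": {"motion": [[[-2, 0, 0], [0, 0, 0], 0], [[-4, 0, 0], [0, 0, 0], 0], [[-6, 0, 0], [0, 0, 0], 0], [[-8, 0, 0], [0, 0, 0], 0], [[-10, 0, 0], [0, 0, 0], 0], [[-11, 0, 0], [0, 0, 0], 0], [[-11, 0, 0], [0, 0, 0], 0], [[-11, 0, 0], [0, 0, 0], 0]]}}

```text
time_s: 8.45
position: [0.5325, 0.0479, 0.0836]
tcp_rot: [[0.001, 0.967, 0.257], [0.002, 0.257, -0.967], [-1.0, 0.001, -0.001]]
force: [-0.6, 3.8, 6.5]
opening: 0.008
```

Emit:
{"op": "play_rows", "data": {"motion": [[[-3, 0, 0], [0, 0, 0], 0], [[-6, 0, 0], [0, 0, 0], 0], [[-12, 0, 0], [0, 0, 0], 0], [[-22, 0, 0], [0, 0, 0], 0], [[-42, 0, 0], [0, 0, 0], 0], [[-75, 0, 0], [0, 0, 0], 0], [[-110, 0, 0], [0, 0, 0], 0], [[-110, 0, 0], [0, 0, 0], 0]]}}

```text
time_s: 9.25
position: [0.5358, 0.0462, 0.198]
tcp_rot: [[0.011, 0.966, 0.257], [-0.002, 0.257, -0.966], [-1.0, 0.01, 0.004]]
force: [1.0, -0.1, 0.2]
opening: 0.003
```

```bash
python3 look.py 8
```

```text
[0.53577709 0.04621232 0.19801921] 9.25 [ 1.0473994  -0.08710373  0.16969098] 0.12288869131791859 58.880736355609145 (array([124. ,  -3.7,  -2.7]), 'turn x', np.float64(0.13), 'yaw', np.float64(14.91))
```

View pics/scene8.png

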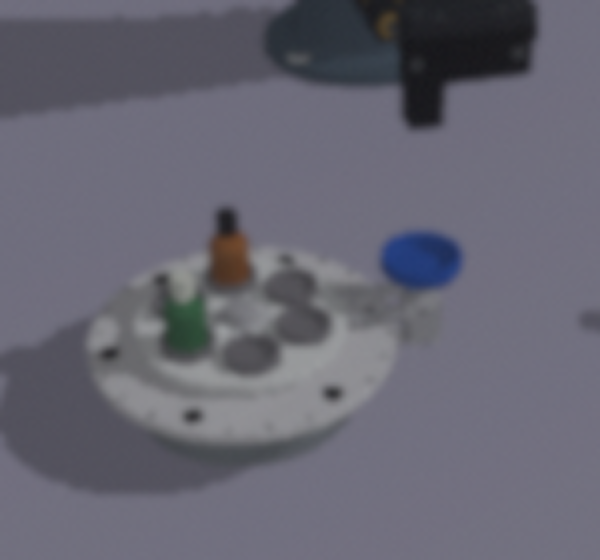

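View pics/top8.png

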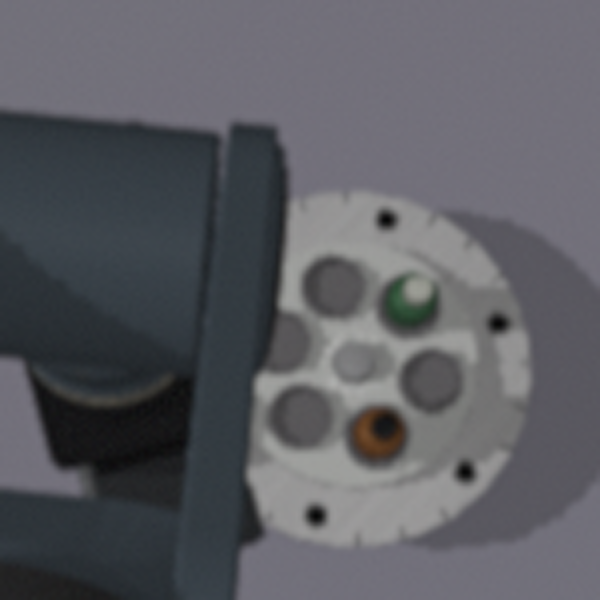

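```bash
python3 - <<'E'
from rig import bot
from h import *
c=bot.capture("scene");im=c["img"];S=8
big=cv2.resize(im[165:205,250:300],None,fx=12,fy=12,interpolation=2)
a=np.linspace(0,2*np.pi,61)
for z,t,col in((.097,60,(0,255,255)),(.0875,60,(0,0,255)),(.097,57,(0,255,0))):
    P=np.c_[knob(t)[0]+.028*np.cos(a),knob(t)[1]+.028*np.sin(a),np.full(61,z)]
    q=(proj(c,P)-[250,165]+.5)*12
    cv2.polylines(big,[np.int32(q)],True,col)
cv2.imwrite("pics/s9.png",big)
cv2.imwrite("pics/s9full.png",im)
E
```

```text
(no output)
```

View pics/s9.png

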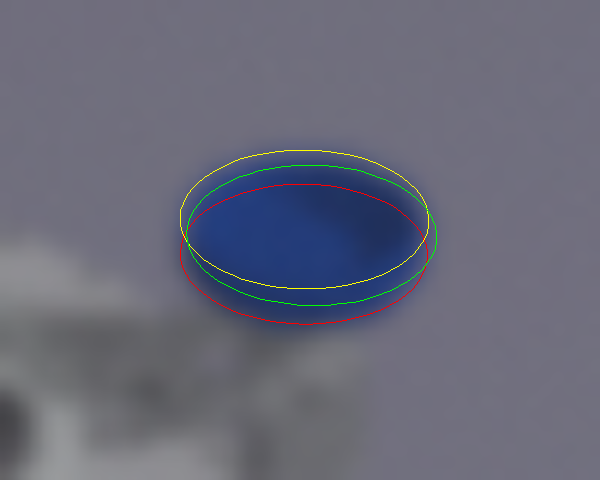

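View pics/s9full.png

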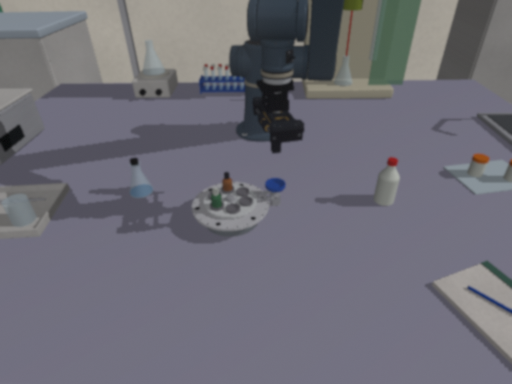

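```bash
python3 - <<'E'
from rig import bot
from h import *
c=bot.capture("scene")
def mask(im):
    b,g,r=[im[...,i].astype(int) for i in range(3)]
    m=((b-r>35)).astype(np.uint8);m[:170]=0;m[235:]=0;m[:,:245]=0;m[:,300:]=0
    n,l,st,ce=cv2.connectedComponentsWithStats(m);k=1+st[1:,4].argmax();return st[k],ce[k]
for im,t in((cv2.imread("pics/scene0.png"),0),(c["img"],60)):
    s,ce=mask(im);print(t,s,ce,"pred rim ctr .097",proj(c,[*knob(t),.097]),".0875",proj(c,[*knob(t),.0875]))
E
```

```text
0 [251 204  23  17 313] [262.37699681 212.04153355] pred rim ctr .097 [[262.11417166 210.39663724]] .0875 [[262.14503655 213.44448667]]
60 [265 178  21  14 244] [275.00409836 184.36065574] pred rim ctr .097 [[274.86416105 182.64822741]] .0875 [[274.81856266 185.54382571]]
```

```bash
python3 -c "
from rig import bot
s=bot.read_state();print(s['time_s'],s['force']);print(bot.hand_in())"
```

```text
9.5 [-0.45086845  0.79380826  0.59772038]
the job is handed in; nothing more can be done
None
```

The carousel is at its next station, and I handed the job in at 9.5 s. I pressed the knob about 12–14 mm down with the shut fingertips, swung it 60° counter-clockwise, let it up straight and raised the fingers to about 0.2 m.

- **Lock and angle:** In the scene camera the knob's centre lies 1.7 px from its predicted fully-out position at 60°. The same check on the starting picture gave 1.65 px. So the knob looks fully out to within about a millimetre and one hole on. When I let it up, the force at about 3 mm pressed was 6.5 N, slightly above the 5.5 N I expected from the spring.
- **Bottles and glassware:** In the last pictures both little bottles stand upright in their sockets. The flask and wash bottle look unmoved, judged by eye only.
- **Contact:** Wrist force stayed near zero before the hand-in, so the robot touches nothing.
- **Less certain:** The arm hid the knob from the top camera, so its final position rests on the scene camera alone. The TCP measured right after quick moves was up to about 10 mm off where it settled, so I corrected it before pressing.

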